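Raise the sampler guard and push the vial rack home

ROBOT

A 7-joint arm with a two-finger parallel gripper is mounted at the origin on the work surface. World frame = base frame: x ahead of the robot, y to its left, z up, the work surface at z = 0. Lengths are in m, angles in degrees, forces in N, time in s.
With the tool pointing down it reaches from about 0.425 to 0.875 m from the base axis. Payload 4.7 kg.
Tool frame: the origin (TCP) lies on the centre line of the jaws, within the pads' length; the fingertips stand 11 mm ahead of it and the grasp point (between the pads) lies 8 mm behind it; z points along the fingers, y is the direction in which the jaws open and shut (so a half turn about z gives the same grasp; the last joint's range is limited). The gripper opens to 87 mm and grips with 3 to 60 N. Pads are 19 mm wide; open, the fingers measure 117 mm over their backs; the gripper's body (75 mm by 190 mm) begins 51 mm behind the grasp point.
Start: joints at [73.975, 18.392, -4.016, 83.108, 1.295, 78.541, -3.26], TCP at [0.188, -0.622, 0.234] pointing down, gripper open.
Joint ranges: [-163.93, 163.93], [-17.29, 119.83], [-79.2, 71.16], [3.27, 140.29], [-89.18, 269.18], [5.43, 117.66], [-154.24, 154.24]. Speed limits (degrees/s): [147.25, 147.25, 180, 180, 180, 180, 180].

INTERFACE

Orientations are given as [roll, pitch, yaw] about the fixed x, y, z axes, in that order (R = Rz(yaw) Ry(pitch) Rx(roll)).
In Python, from cell import env gives the robot as it stands.
- The arm moves only by the tool servo_tool, never from a script. Its argument "moves" is text: rows parted by semicolons, each of 7 numbers parted by spaces: the shift along the tool's x, y, z as a fraction of full scale, then the turn, a rotation vector about the tool's x, y, z as a fraction of full scale, then the gripper's target within -1 to 1 (shut at 1, half-way at 0, fully open at -1). A call has 1 to 20 rows; each row shifts and turns the pose as measured when the row begins, along the tool's axes as they then stand; what a row does not reach is not made up. Full scale, the value 1, is 1000 mm for a shift and 0.5 rad for a turn. A row lasts 1/12 s, in which the tool goes at most 41.7 mm and 7.16 degrees, less where a joint would pass 70% of its speed; a pose out of reach is approached as far as the arm can. A call with a number of a shift or a turn outside -1 to 1 is refused whole. A call with a gripper value outside its range is refused whole. The fingers move at their own pace and stop on an object; "squeeze" is the grip in N (left out, the last holds). Time passes only in rows, so rows that do not move let the fingers close. It gives the time, the measured TCP pose, the force and the opening at its end, in the units of the state.
- env.get_obs(): the state, without advancing time (a new reading comes with each control period).
- env.read_camera(name): name is "scene" or "top"; returns a dict with "img" (400x640x3 uint8, red, green, blue), "range_z" (400x640 float32, m along the optical axis (not along the pixel's ray), 0 where there is no reading), "mtx" (3x3 intrinsics, pixels), "k1" (the pictures are not rectified: a ray, as slopes to the right and down, at radius r is drawn at 1 + k1 r^2 times it, then the intrinsics apply), "T" (4x4, takes a point from camera to world coordinates). Camera axes: x right, y up, looking along -z (the intrinsics and any distortion apply to the point x, -y, -z); pixel columns grow to the right and rows downward; lengths in m; the calibration is good to about 2 mm. A picture is of the moment at which its call begins.
- env.sign_off(): hands the job in, once; it reports no verdict.
The state is a dict: "time_s": time; "qpos": joint angles; "joint_velocities": joint speeds; "effort": joint torques, N m; "tool_pos": TCP position; "tool_rot": TCP orientation; "force": force on the tool from outside, world axes, zero at the start; "wrist_torque": the same for the moment, N m; "grip_width": finger opening in m.
Only numpy, scipy, OpenCV 4.12 (cv2) and the standard library are available. Lean on these libraries where they do the work, as an engineer would, in place of code of your own. Each camera call takes 0.05 s, during which the arm holds its last target.

TASK

Push the sampler's counterweighted splash guard up past its balance point so that it stays fully raised by itself, then push the vial rack straight back along its channel until it rests against the stop. Use the fingertips to push only: do not pick up or tip the rack, and leave the bottles and other things around it where they are. Finish with the hand clear of everything.

Things in the scene. Friction and masses are not known exactly. Their poses are not given: they have to be found in the camera images.
- sampler: Sampler base, fixed: black plinth, grey deck, 256 x 366 mm, deck top 40 mm above the table. Origin: centre of its underside. x points from its front (nearer the robot) to its back, z up. A channel 86 mm wide runs along x at y = 0 between rails 10 mm high, x -90 to +80 mm. Hinge posts at x +100, y +-103 mm, 164 mm high. A bottle and a jar stand loose on the deck, at y about +-145 mm.
- guard (a joint): Guard angle, rad: 0 = down (level), grows as its front bar swings up and back, 1.75 = fully up at its stop, leaning slightly back. It balances at about 0.76 rad: below that it falls shut, beyond it falls open by itself in a second or two (damped hinge). Raising it takes 1 to 2 N at the bar. Two arms, 186 mm over all, a front bar, a clear sheet behind the bar, steel counterweight discs above the hinge.
- guard_bar (a point): Middle of the guard's grey round cross bar (16 mm thick, 186 mm long), on its axis; moves and turns with the guard. Guard down: 200 mm in front of the hinge, 150 mm above the table. A clear sheet 2 mm thick, level with the bar's axis, runs from it 140 mm back towards the hinge. Under the bar is only the deck, 102 mm below: fingertips pointing forwards and down fit under it from the front.
- guard_hinge (a point): Middle of the guard's hinge axis, 150 mm above the table and 100 mm behind the sampler's origin. Fixed; axes as the sampler's. The hinge axis is its y axis.
- rack_mid (a point): Centre of the loose white vial rack, 30 mm above its underside, which stands on the deck in the channel. 70 mm deep (x), 80 mm wide, body 44 mm high, its fixed grey-capped vials reach 60 mm; 0.16 to 0.31 kg, slides under 2 to 8 N. The flat front face is 35 mm in front of this point, the back face 35 mm behind. It starts 35 to 60 mm short of the stop, under the guard's sheet.
- stop_face (a point): Centre of the front face of the fixed aluminium back stop (90 mm wide, 30 mm high above the deck) at the end of the channel, 55 mm above the table. Axes as the sampler's. The rack is home when its back face rests on this face: rack_mid is then 35 mm in front of it.
- reagent: Bystander, to be left alone: small white plastic bottle, 44 mm in diameter, 85 mm high, stands on the deck beside the guard. Origin at the centre of its underside, z up.
- jar: Bystander, to be left alone: small amber jar, 48 mm in diameter, 60 mm high, stands on the deck beside the guard. Origin at the centre of its underside, z up.
- beaker: Bystander, to be left alone: beaker, 60 mm in diameter, 70 mm high, on the table beside the sampler. Origin at the centre of its underside, z up.
- tipbox: Bystander, to be left alone: grey tip box, 85 x 60 x 45 mm, on the table beside the sampler. Origin at the centre of its underside, z up.
- dish: Bystander, to be left alone: white dish, 80 mm in diameter, 16 mm high, on the table beside the sampler. Origin at the centre of its underside, z up.
- pen: Bystander, to be left alone: pen, 120 mm long, 10 mm thick, lies on the table beside the sampler. Origin at the centre of its underside, z up.
- vialbig: Bystander, to be left alone: large vial, 28 mm in diameter, 55 mm high, on the table beside the sampler. Origin at the centre of its underside, z up.
Mind the look-alikes: they are no part of the job. What is shaped like the part that bears rack_mid but red or yellow is not meant.

How it is judged:
By the outcome, as a careful person would: the job done as asked, in the order asked, and still so for the second after the job is handed in, with the robot touching nothing.
It also fails if it takes over 48 s, if anything falls off the work surface, if the arm or the gripper's body presses on something with over 40 N, if the wrist force passes 120 N, or if a joint passes its speed limit or range.

## Working session

There is one attempt and no reset: what is moved stays moved. The work goes in short steps, Python scripts to look and compute and a tool call to move; the robot and the scene stay as the last step left them, time stands still between calls to the robot, and variables do not carry over. Pictures are saved under pics/ and viewed, and the job is handed in when it is done.

Besides the shell and the picture viewer there is one more tool, called after "Emit:" as a command line: name --argument value ..., lists and objects as JSON in quotes. servo_tool: Moves the arm, as the interface text tells. Its arguments: {"type":"object","properties":{"moves":{"type":"string"},"squeeze":{"type":"number"}},"required":["moves"]}

```bash
ls; mkdir -p pics; cat > h.py <<'E'
import numpy as np, cv2
from cell import env
def grab(name,fn):
    c=env.read_camera(name); np.savez('pics/'+fn+'.npz',**c); cv2.imwrite('pics/'+fn+'.png',c['img'][:,:,::-1]); return c
def px2w(c,u,v,z=None,rng=None):
    K=c['mtx'];d=np.array([(u-K[0,2])/K[0,0],(v-K[1,2])/K[1,1]]);s=d.copy()
    for _ in range(20): s=d/(1+float(c['k1'])*(s@s))
    ray=np.array([s[0],-s[1],-1.]);T=c['T'];w=T[:3,:3]@ray
    if z is not None: t=(z-T[2,3])/w[2]
    else: t=rng if rng is not None else c['range_z'][int(round(v)),int(round(u))]
    return T[:3,3]+t*w
def cloud(c):
    K=c['mtx'];h,w=c['range_z'].shape
    u,v=np.meshgrid(np.arange(w),np.arange(h));d=np.stack([(u-K[0,2])/K[0,0],(v-K[1,2])/K[1,1]],-1);s=d.copy()
    for _ in range(20): s=d/(1+float(c['k1'])*(s**2).sum(-1,keepdims=True))
    r=np.stack([s[...,0],-s[...,1],-np.ones((h,w))],-1)*c['range_z'][...,None]
    return r@c['T'][:3,:3].T+c['T'][:3,3]
E
python3 - <<'E'
from h import *
for n in('scene','top'):
    c=grab(n,n+'0');print(n,c['T'].round(3).tolist(),c['mtx'].tolist(),c['k1'])
print(env.get_obs())
E
```

```text
pics
scene [[0.814, -0.315, 0.487, 1.125], [0.58, 0.435, -0.688, -0.725], [0.005, 0.843, 0.537, 0.724], [0.0, 0.0, 0.0, 1.0]] [[432.42804260970263, 0.0, 327.60121101250917], [0.0, 432.42804260970263, 201.13097687089484], [0.0, 0.0, 1.0]] -0.07441361160047094
top [[-0.008, 0.987, -0.16, 0.373], [-1.0, -0.011, -0.02, 0.018], [-0.021, 0.16, 0.987, 1.303], [0.0, 0.0, 0.0, 1.0]] [[460.61807268593316, 0.0, 317.7343833394047], [0.0, 460.61807268593316, 197.2892799634176], [0.0, 0.0, 1.0]] -0.1323619918456222
{'time_s': 0.1, 'qpos': array([73.97389601, 18.43486752, -4.01574873, 83.1672355 ,  1.29517055,
       78.54128633, -3.25799079]), 'joint_velocities': array([-0.06265951, -0.03478522,  0.0334434 , -0.23189051,  0.04304787,
        0.02791045, -0.00797131]), 'effort': array([-7.74692217e-05, -4.92574525e+01, -4.05818811e-01, -3.13397884e+01,
       -6.42021862e-02,  3.95218399e-02,  6.51496111e-05]), 'tool_pos': array([ 0.18805722, -0.62170629,  0.23257621]), 'tool_rot': array([-1.79901853e+02,  5.54442192e-03,  1.68379377e+01]), 'force': array([ 0.22428501,  0.29482176, -0.34965362]), 'wrist_torque': array([0.0114177 , 0.03330692, 0.05466786]), 'grip_width': 0.08719679899427699}
```

View pics/scene0.png

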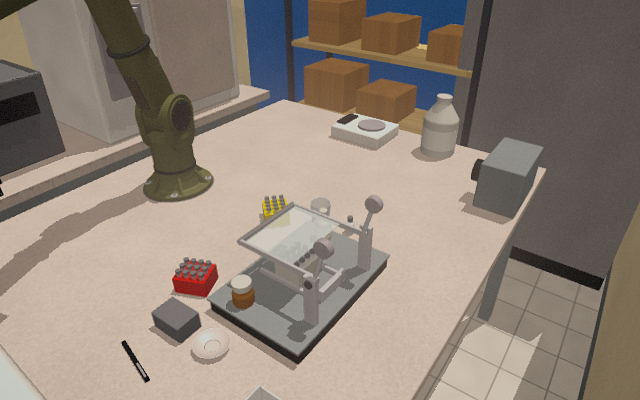

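View pics/top0.png

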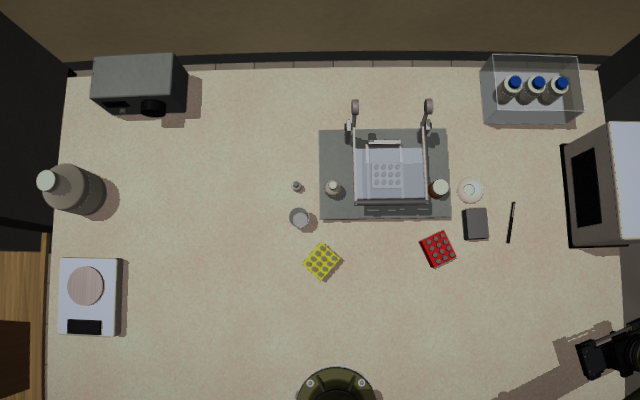

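The top view shows the sampler at columns 319–451, rows 128–220. The guard bar is near row 203 and the white rack under the sheet is at about (385,175). The look-alikes are the red rack at (437,248) and the yellow one at (322,261). The white rack in the channel is the one meant. Next I'll enlarge the crop to confirm this and fit the poses.

```bash
python3 - <<'E'
from h import *
c=dict(np.load('pics/top0.npz'));im=c['img'][90:235,300:500,::-1]
cv2.imwrite('pics/topc.png',cv2.resize(im,None,fx=4,fy=4,interpolation=cv2.INTER_CUBIC))
s=dict(np.load('pics/scene0.npz'));im=s['img'][180:360,190:400,::-1]
cv2.imwrite('pics/scc.png',cv2.resize(im,None,fx=3.3,fy=3.3,interpolation=cv2.INTER_CUBIC))
for n,q in(('top',c),('scene',s)):
    P=cloud(q).reshape(-1,3);ok=q['range_z'].ravel()>0
    P=P[ok]
    m=(abs(P[:,2]-.04)<.006)&(P[:,0]>.35)&(P[:,0]<1)&(abs(P[:,1]+.15)<.35)
    D=P[m].astype(np.float32);print(n,len(D),D.mean(0),np.median(D[:,2]))
    r=cv2.minAreaRect(D[:,:2]);print(r)
    print('table z',np.median(P[(abs(P[:,2])<.01)][:,2]))
E
```

```text
top 7839 [ 0.6144046  -0.14623488  0.04041838] 0.040347137Traceback (most recent call last):
  File "<stdin>", line 11, in <module>
cv2.error: OpenCV(4.12.0) /io/opencv/modules/imgproc/src/convhull.cpp:143: error: (-215:Assertion failed) total >= 0 && (depth == CV_32F || depth == CV_32S) in function 'convexHull'
```

View pics/topc.png

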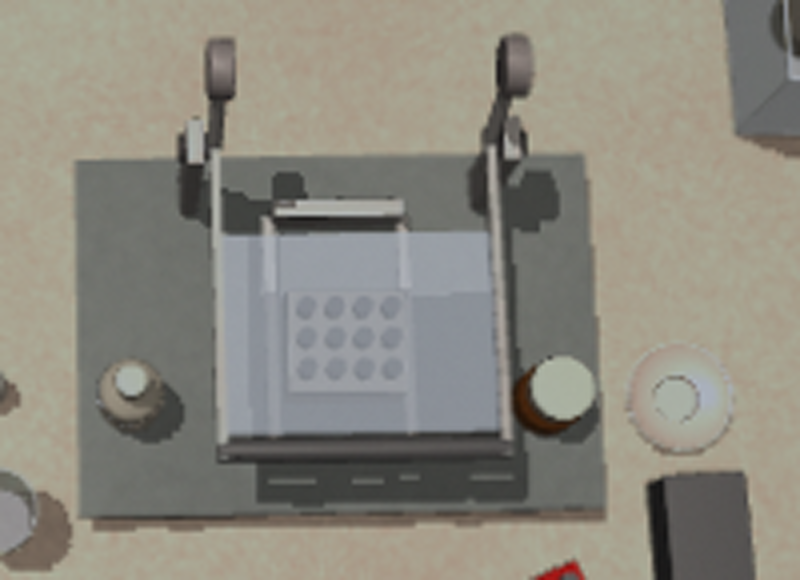

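View pics/scc.png

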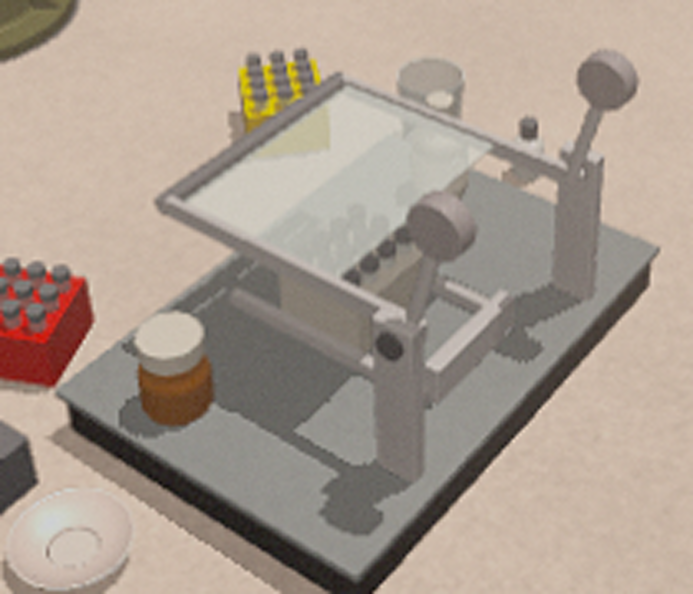

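The crops confirm it: the white rack with grey caps (top crop 290–410, 290–392) sits in the channel under the sheet. The jar is right of the guard at (555,395) and the bottle left at (130,390).

```bash
python3 - <<'E'
from h import *
for n in('top','scene'):
    q=dict(np.load(f'pics/{n}0.npz'));P=cloud(q).reshape(-1,3);P=P[q['range_z'].ravel()>0]
    m=(abs(P[:,2]-.04)<.006)&(P[:,0]>.45)&(P[:,0]<.8)&(P[:,1]>-.4)&(P[:,1]<.1)
    D=P[m].astype(np.float32)
    # connected comp on deck: drop outliers by density
    from scipy.spatial import cKDTree
    k=cKDTree(D[:,:2]);D=D[[len(x)>12 for x in k.query_ball_point(D[:,:2],.012)]]
    r=cv2.minAreaRect(np.ascontiguousarray(D[:,:2]));print(n,len(D),np.median(D[:,2]),r)
c=dict(np.load('pics/top0.npz'))
C=lambda u,v:(300+u/4-.375,90+v/4-.375)
for nm,u,v,z in [('FL',79,517,.04),('FR',606,513,.04),('BL',76,160,.04),('BR',584,155,.04),('barL',222,450,.15),('barR',510,446,.15),('barLfar',220,437,.15),
 ('rack cap corners',290,393,.084),('',407,393,.084),('',407,292,.084),('',290,292,.084),('stopL top front',275,216,.07),('stopR',402,213,.07)]:
    a=C(u,v);print(nm,px2w(c,*a,z=z).round(4),px2w(c,*a).round(4))
P=cloud(c)
for u,v in [(306,308),(391,308),(306,369),(391,369),(350,322),(340,209)]:
    a=C(u,v);print('rng',px2w(c,*a).round(4), px2w(c,*a,z=.1).round(4))
E
```

```text
top 6645 0.04000764 ((0.6134559512138367, -0.17954716086387634), (0.32545799016952515, 0.4396812319755554), 0.2472873330116272)
scene 8050 0.03994928 ((0.6119763255119324, -0.14983642101287842), (0.32423046231269836, 0.49933749437332153), 0.18448230624198914)
FL [0.5167 0.0391 0.04  ] [ 0.5219  0.0399 -0.0057]
FR [ 0.5149 -0.3263  0.04  ] [ 0.5196 -0.3378 -0.002 ]
BL [0.7726 0.039  0.04  ] [0.7727 0.039  0.0398]
BR [ 0.7731 -0.3255  0.04  ] [ 0.7846 -0.3354  0.0035]
barL [ 0.5457 -0.0535  0.15  ] [ 0.5449 -0.0532  0.1553]
barR [ 0.5461 -0.2367  0.15  ] [ 0.5447 -0.2346  0.1597]
barLfar [ 0.5541 -0.0524  0.15  ] [ 0.5535 -0.0522  0.1536]
rack cap corners [ 0.5938 -0.1042  0.084 ] [ 0.5809 -0.097   0.1554]
 [ 0.593  -0.1831  0.084 ] [ 0.5801 -0.1714  0.1551]
 [ 0.6627 -0.1859  0.084 ] [ 0.6463 -0.1743  0.1529]
 [ 0.6635 -0.1062  0.084 ] [ 0.6468 -0.099   0.1538]
stopL top front [ 0.721  -0.0988  0.07  ] [ 0.7216 -0.099   0.0678]
stopR [ 0.7223 -0.1871  0.07  ] [ 0.724  -0.1881  0.0641]
rng [ 0.6364 -0.109   0.1532] [ 0.6486 -0.1149  0.1   ]
rng [ 0.6363 -0.1639  0.151 ] [ 0.648 -0.172  0.1  ]
rng [ 0.597  -0.108   0.1516] [ 0.607  -0.1137  0.1   ]
rng [ 0.5966 -0.1625  0.1505] [ 0.6064 -0.1704  0.1   ]
rng [ 0.6271 -0.137   0.1523] [ 0.6387 -0.1441  0.1   ]
rng [ 0.7262 -0.1444  0.0675] [ 0.7169 -0.1401  0.1   ]
```

Emit:
servo_tool --moves "0 0 -0.01 0 0 0.2 0.3;0 0 -0.01 0 0 0.2 0.3;0 0 -0.01 0 0 0.19 0.3;0.016 -0.03 0 0 0 0 0.3;0.016 -0.03 0 0 0 0 0.3;0.016 -0.03 0 0 0 0 0.3;0.016 -0.03 0 0 0 0 0.3;0.016 -0.03 0 0 0 0 0.3;0.016 -0.03 0 0 0 0 0.3;0.016 -0.03 0 0 0 0 0.3;0.016 -0.03 0 0 0 0 0.3;0.016 -0.03 0 0 0 0 0.3;0.016 -0.03 0 0 0 0 0.3;0.016 -0.03 0 0 0 0 0.3;0.016 -0.03 0 0 0 0 0.3;0.016 -0.03 0 0 0 0 0.3" --squeeze 10

```text
time_s: 1.43
tool_pos: [0.4031, -0.2229, 0.2548]
tool_rot: [-179.4, 0.7, -2.0]
force: [1.0, 0.3, 0.7]
grip_width: 0.0308
```

Emit:
servo_tool --moves "0 -0.01 0 0 0 -0.07 0.3;0 -0.01 0 0 0.2 0 0.3;0 -0.01 0 0 0.2 0 0.3;0 -0.01 0 0 0.2 0 0.3;0 -0.01 0 0 0.2 0 0.3;0 -0.01 0 0 0.2 0 0.3;0 -0.01 0 0 0.2 0 0.3;0 -0.01 0 0 0.2 0 0.3;0 0 0 0 0.2 0 0.3;0 0 0 0 0 0 0.3"

```text
time_s: 2.27
tool_pos: [0.4719, -0.1668, 0.2135]
tool_rot: [-174.9, -34.6, 1.2]
force: [-1.5, -1.8, -0.5]
grip_width: 0.0302
```

```bash
python3 -c "
from h import *
o=env.get_obs();print(o['qpos'].round(1),o['tool_pos'],o['tool_rot']);grab('scene','s1')"
```

```text
[ 44.7 -17.2 -10.4 128.7 -37.2  47.7 -32.6] [ 0.47191934 -0.16676573  0.21347014] [-174.94977741  -34.61313574    1.2166206 ]
```

View pics/s1.png

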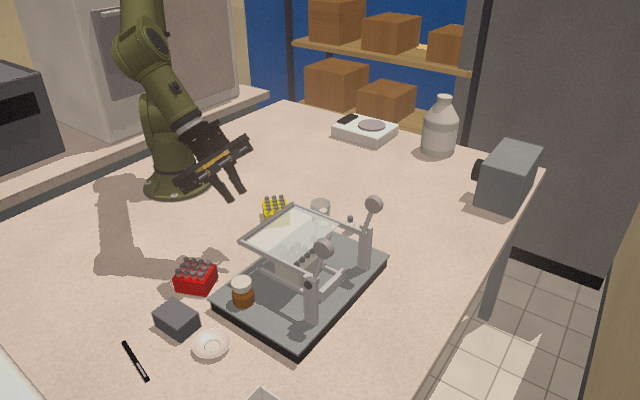

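```bash
cat >> h.py <<'E'
from scipy.spatial.transform import Rotation as R
def to(p,rpy):
    o=env.get_obs();A=R.from_euler('xyz',o['tool_rot'],degrees=True);B=R.from_euler('xyz',rpy,degrees=True)
    print('shift',A.inv().apply(np.array(p)-o['tool_pos']).round(4),'shift in target frame',B.inv().apply(np.array(p)-o['tool_pos']).round(4),'turn',((A.inv()*B).as_rotvec()/.5).round(3))
E
python3 -c "
from h import *
to([.485,-.1435,.125],[180,-40,0])"
```

```text
shift [-0.04   -0.0131  0.0824] shift in target frame [-0.048  -0.0207  0.0763] turn [-0.209  0.194  0.032]
```

Emit:
servo_tool --moves "-0.005 -0.002 0.01 -0.03 0.025 0.004 0.3;-0.005 -0.002 0.01 -0.03 0.025 0.004 0.3;-0.005 -0.002 0.01 -0.03 0.025 0.004 0.3;-0.005 -0.002 0.01 -0.03 0.025 0.004 0.3;-0.006 -0.002 0.01 -0.03 0.025 0.004 0.3;-0.006 -0.002 0.01 -0.03 0.025 0.004 0.3;-0.006 -0.002 0.01 -0.03 0.025 0.004 0.3;-0.006 -0.002 0.01 0 0.025 0.004 0.3"

```text
time_s: 2.98
tool_pos: [0.4982, -0.1339, 0.136]
tool_rot: [179.8, -40.9, 1.8]
force: [0.6, -0.3, 0.6]
grip_width: 0.0306
```

```bash
python3 -c "
from h import *
o=env.get_obs();print(o['qpos'].round(1),o['tool_pos'],o['tool_rot'])
to([.485,-.1435,.115],[180,-40,0])
to([.544,-.1435,.115],[180,-40,0])"
```

```text
[ 34.7 -14.9 -10.8 139.8 -50.3  24.6 -23.9] [ 0.49822923 -0.13393432  0.13600904] [179.77751353 -40.89968202   1.76315856]
shift [-0.024   0.0091  0.0071] shift in target frame [-0.0236  0.0096  0.0076] turn [-0.032 -0.031  0.047]
shift [0.0206 0.0108 0.0457] shift in target frame [0.0216 0.0096 0.0455] turn [-0.032 -0.031  0.047]
```

Emit:
servo_tool --moves "-0.002 0.003 0.009 -0.01 -0.01 0.02 0.3;-0.002 0.003 0.009 -0.01 -0.01 0.015 0.3;-0.002 0.003 0.009 -0.01 -0.01 0.015 0.3;0.005 0 0.0045 0 0 0 0.3;0.005 0 0.0045 0 0 0 0.3;0.005 0 0.0045 0 0 0 0.3;0.005 0 0.0045 0 0 0 0.3;0 0 0 0 0 0 0.3"

```text
time_s: 3.65
tool_pos: [0.5495, -0.1238, 0.115]
tool_rot: [-179.3, -40.1, 1.6]
force: [-6.3, -3.9, -1.5]
grip_width: 0.0306
```

```bash
python3 -c "
from h import *
o=env.get_obs();print(o['qpos'].round(1),o['tool_pos'],o['tool_rot'])
c=grab('scene','s2');cv2.imwrite('pics/s2c.png',cv2.resize(c['img'][150:360,170:420,::-1],None,fx=3,fy=2.8,interpolation=cv2.INTER_CUBIC))"
```

```text
[ 32.5  -5.8 -13.5 135.2 -51.7  19.2 -24.6] [ 0.54945092 -0.12377094  0.11499927] [-179.26414728  -40.13877664    1.61673854]
```

View pics/s2c.png

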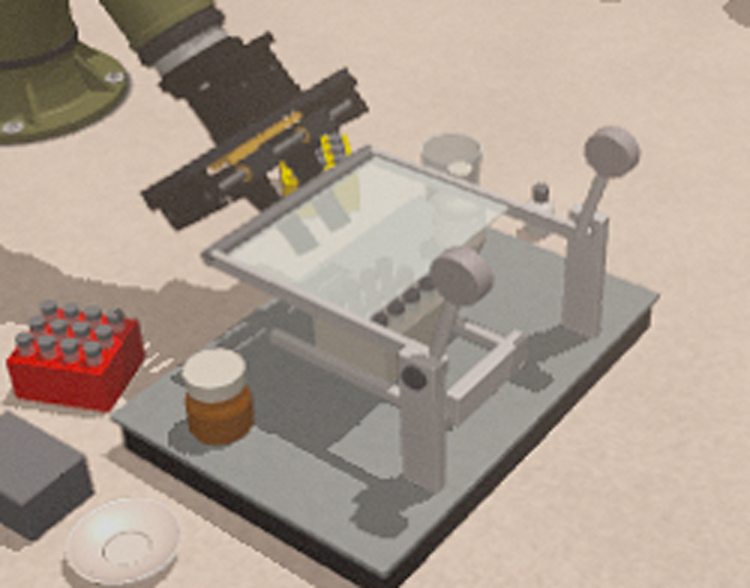

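Emit:
servo_tool --moves "0.008 0 -0.009 0 0 0 0.3;0.008 0 -0.009 0 0 0 0.3;0.0085 0 -0.0085 0 0 0 0.3;0.0095 0 -0.0075 0 0 0 0.3;0.0095 0 -0.0075 0 0 0 0.3;0.01 0 -0.0065 0 0 0 0.3;0.0105 0 -0.006 0 0 0 0.3;0.0105 0 -0.005 0 0 0 0.3"

```text
time_s: 4.37
tool_pos: [0.564, -0.1225, 0.2043]
tool_rot: [-178.7, -39.0, 1.4]
force: [-2.6, 0.1, 0.6]
grip_width: 0.0304
```

```bash
python3 -c "
from h import *
o=env.get_obs();print(o['qpos'].round(1),o['tool_pos'],o['tool_rot'],o['force'])
c=grab('scene','s3');cv2.imwrite('pics/s3c.png',cv2.resize(c['img'][130:340,170:420,::-1],None,fx=3,fy=2.8,interpolation=cv2.INTER_CUBIC))"
```

```text
[ 37.6 -11.7 -17.9 127.3 -35.   31.4 -44.3] [ 0.56398142 -0.12251384  0.20431104] [-178.71969251  -39.02778729    1.35819426] [-2.62667656  0.09920503  0.5563942 ]
```

View pics/s3c.png

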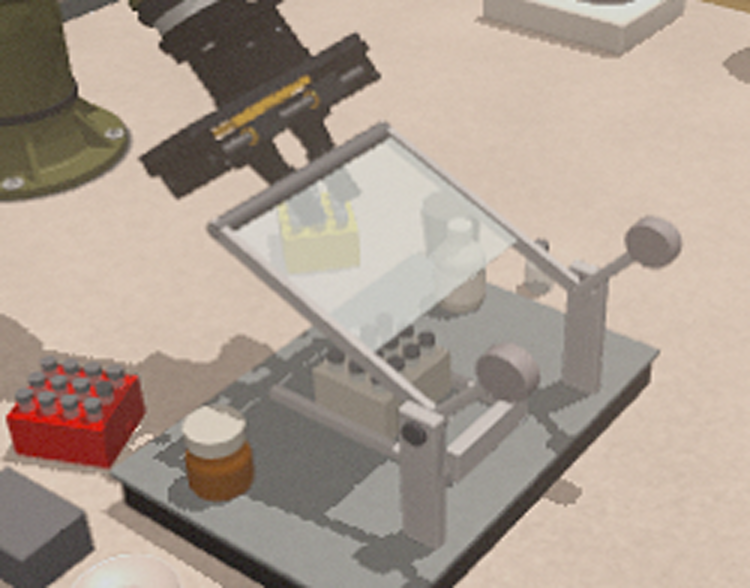

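The bar is lying across both fingers and the guard is at roughly 0.45 rad. I'll keep following the arc.

Emit:
servo_tool --moves "0.011 0 -0.005 0 0 0 0.3;0.011 0 -0.0045 0 0 0 0.3;0.0115 0 -0.004 0 0 0 0.3;0.0115 0 -0.003 0 0 0 0.3;0.012 0 -0.0025 0 0 0 0.3;0.012 0 -0.002 0 0 0 0.3;0.012 0 -0.001 0 0 0 0.3;0.012 0 0 0 0 0 0.3;0.012 0 0 0 0 0 0.3;0.012 0 0 0 0 0 0.3"

```text
time_s: 5.25
tool_pos: [0.6463, -0.1209, 0.3028]
tool_rot: [-179.0, -39.2, 1.6]
force: [0.2, -0.1, 0.6]
grip_width: 0.0305
```

```bash
python3 -c "
from h import *
o=env.get_obs();print(o['qpos'].round(1),o['tool_pos'],o['tool_rot'],o['force'])
c=grab('scene','s4');cv2.imwrite('pics/s4c.png',cv2.resize(c['img'][110:340,170:420,::-1],None,fx=3,fy=2.6,interpolation=cv2.INTER_CUBIC))"
```

```text
[ 39.6  -6.4 -23.5 111.1 -22.8  39.1 -59.5] [ 0.64631081 -0.12090177  0.30276506] [-178.96458156  -39.20651167    1.55116099] [ 0.16204483 -0.09731528  0.56293765]
```

View pics/s4c.png

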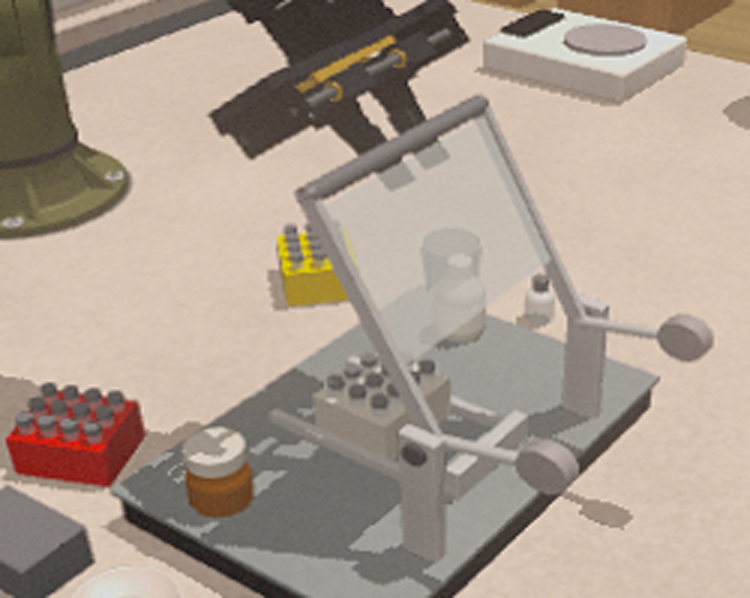

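The guard looks to be near 1.1 rad with no contact force left. I'll back off and let it fall open.

Emit:
servo_tool --moves "-0.015 0 -0.01 0 0 0 0.3;-0.015 0 -0.01 0 0 0 0.3;-0.015 0 -0.01 0 0 0 0.3;0 0 0 0 0 0 0.3;0 0 0 0 0 0 0.3;0 0 0 0 0 0 0.3;0 0 0 0 0 0 0.3;0 0 0 0 0 0 0.3;0 0 0 0 0 0 0.3;0 0 0 0 0 0 0.3;0 0 0 0 0 0 0.3;0 0 0 0 0 0 0.3;0 0 0 0 0 0 0.3;0 0 0 0 0 0 0.3;0 0 0 0 0 0 0.3;0 0 0 0 0 0 0.3;0 0 0 0 0 0 0.3;0 0 0 0 0 0 0.3;0 0 0 0 0 0 0.3;0 0 0 0 0 0 0.3"

```text
time_s: 6.97
tool_pos: [0.598, -0.1205, 0.3012]
tool_rot: [-179.0, -39.7, 1.9]
force: [-0.7, -0.2, -0.6]
grip_width: 0.0304
```

```bash
python3 -c "
from h import *
c=grab('scene','s5');a=cv2.resize(c['img'][80:340,170:420,::-1],None,fx=1.6,fy=1.6,interpolation=cv2.INTER_CUBIC)
t=grab('top','t5');b=cv2.resize(t['img'][60:235,290:470,::-1],(400,416))
cv2.imwrite('pics/s5c.png',np.hstack([a,b]))
o=env.get_obs();print(o['qpos'].round(1),o['tool_pos'],o['tool_rot'],o['force'])"
```

```text
[ 39.6 -12.8 -20.2 116.7 -28.5  40.8 -53.3] [ 0.59805968 -0.12044744  0.30116623] [-178.96854844  -39.68319048    1.90971935] [-0.31658869 -0.01764784 -0.62569084]
```

View pics/s5c.png

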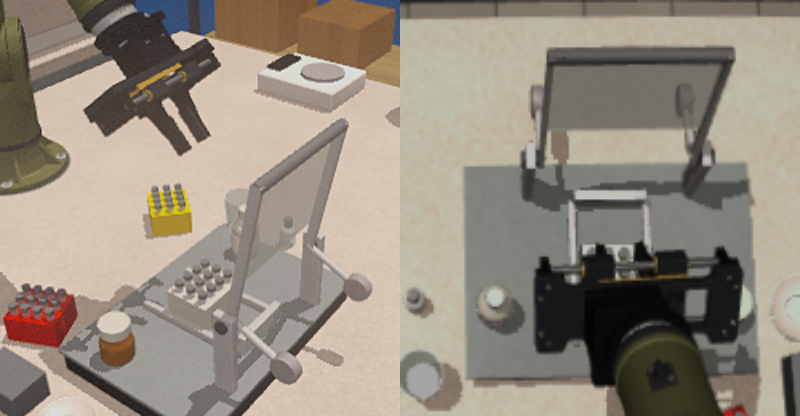

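```bash
python3 -c "
from h import *
t=dict(np.load('pics/t5.npz'))
for q,n in((t,'t'),(dict(np.load('pics/s5.npz')),'s')):
    P=cloud(q).reshape(-1,3);m=(P[:,2]>.33)&(P[:,0]>.7)&(P[:,0]<.9)&(abs(P[:,1]+.1435)<.12);Q=P[m];print(n,len(Q),Q.min(0),Q.max(0),Q.mean(0))
to([.545,-.1445,.18],[180,-10,0])"
```

```text
t 665 [ 0.76966457 -0.23583946  0.33011594] [ 0.79045044 -0.04955088  0.35935276] [ 0.77875601 -0.1404473   0.35114848]
s 814 [ 0.77055644 -0.23702991  0.33005816] [ 0.78884651 -0.04853007  0.35583149] [ 0.78293293 -0.15706559  0.34727963]
shift [-0.1188  0.0233  0.0585] shift in target frame [-0.0733  0.0241  0.1101] turn [-0.064 -1.035  0.071]
```

The bar measures x 0.78, z 0.347, which matches 1.75 rad, so the guard is fully up. Next is the rack approach.

Emit:
servo_tool --moves "0 0.004 0 -0.01 -0.17 0.012 0.3;0 0.004 0 -0.01 -0.17 0.012 0.3;0 0.004 0 -0.01 -0.17 0.012 0.3;0 0.004 0 -0.01 -0.17 0.012 0.3;0 0.004 0 -0.01 -0.17 0.012 0.3;0 0.004 0 -0.01 -0.18 0.012 0.3;-0.009 0 0.014 0 0 0 0.3;-0.009 0 0.014 0 0 0 0.3;-0.009 0 0.014 0 0 0 0.3;-0.009 0 0.014 0 0 0 0.3;-0.009 0 0.014 0 0 0 0.3;-0.009 0 0.014 0 0 0 0.3;-0.009 0 0.014 0 0 0 0.3;-0.009 0 0.012 0 0 0 0.3;0 0 0 0 0 0 0.3"

```text
time_s: 8.32
tool_pos: [0.5423, -0.1471, 0.1715]
tool_rot: [-179.7, -8.6, -0.6]
force: [-0.7, 0.2, -0.8]
grip_width: 0.03
```

```bash
python3 -c "
from h import *
o=env.get_obs();print(o['qpos'].round(1),o['tool_pos'],o['tool_rot'],o['force'])
to([.545,-.1445,.066],[180,-10,0])"
```

```text
[ 41.1   5.6 -28.6 106.8   0.6  60.  -78. ] [ 0.54232782 -0.14708895  0.17152431] [-179.68199959   -8.60143246   -0.61925205] [-0.67185706  0.24063122 -0.83099783]
shift [-0.0132 -0.002   0.1047] shift in target frame [-0.0157 -0.0026  0.1044] turn [-0.008  0.049 -0.021]
```

Emit:
servo_tool --moves "-0.0017 -0.0003 0.013 0 0.01 -0.003 0.3;-0.0017 -0.0003 0.013 0 0.01 -0.003 0.3;-0.0017 -0.0003 0.013 0 0.01 -0.003 0.3;-0.0017 -0.0003 0.013 0 0.01 -0.003 0.3;-0.0017 -0.0003 0.013 0 0.01 -0.003 0.3;-0.0017 -0.0003 0.013 0 0 -0.003 0.3;-0.0017 -0.0003 0.013 0 0 -0.003 0.3;-0.0017 -0.0003 0.01 0 0 0 0.3;0 0 0 0 0 0 0.3"

```text
time_s: 9.07
tool_pos: [0.5545, -0.1464, 0.0732]
tool_rot: [-179.9, -10.9, -0.1]
force: [-0.6, -0.4, 0.2]
grip_width: 0.0302
```

```bash
python3 -c "
from h import *
c=grab('scene','s6');a=cv2.resize(c['img'][180:340,190:400,::-1],None,fx=3.5,fy=3.5,interpolation=cv2.INTER_CUBIC)
cv2.imwrite('pics/s6c.png',a)
o=env.get_obs();print(o['qpos'].round(1),o['tool_pos'],o['tool_rot'],o['force'])"
```

```text
[ 39.7  11.9 -28.2 112.8   4.5  46.  -80.4] [ 0.55520087 -0.14659233  0.07428524] [-1.79968142e+02 -1.09502020e+01 -1.14828125e-01] [-4.77583808e-01  2.37726255e-01 -7.75308008e-05]
```

View pics/s6c.png

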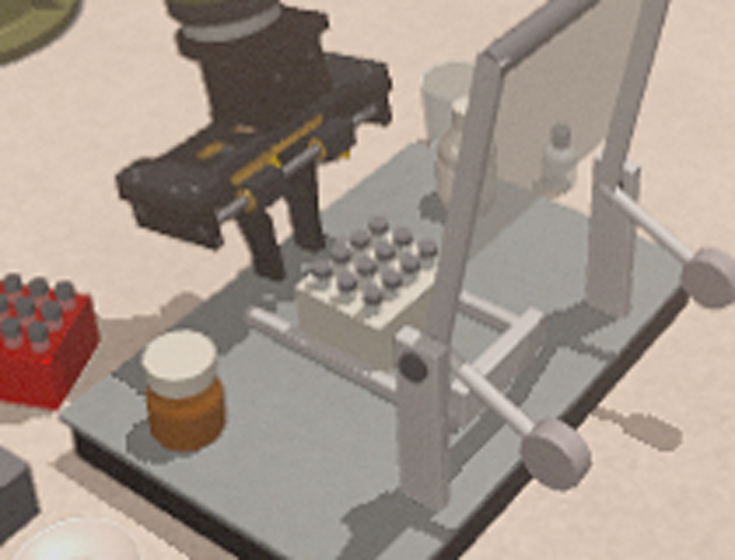

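Emit:
servo_tool --moves "0.008 -0.0005 0.003 0 0 0 0.3;0.008 0 0.003 0 0 0 0.3;0.005 0 0.002 0 0 0 0.3;0.005 0 0.001 0 0 0 0.3;0.005 0 0.001 0 0 0 0.3;0.005 0 0.001 0 0 0 0.3;0.005 0 0.001 0 0 0 0.3;0.005 0 0.001 0 0 0 0.3;0.005 0 0.001 0 0 0 0.3;0.005 0 0.001 0 0 0 0.3"

```text
time_s: 9.95
tool_pos: [0.6198, -0.1474, 0.0731]
tool_rot: [179.9, -11.0, -0.2]
force: [-2.6, 0.1, 1.6]
grip_width: 0.0306
```

```bash
python3 -c "
from h import *
c=grab('scene','s7');a=cv2.resize(c['img'][180:340,190:400,::-1],None,fx=3.5,fy=3.5,interpolation=cv2.INTER_CUBIC)
cv2.imwrite('pics/s7c.png',a)
o=env.get_obs();print(o['qpos'].round(1),o['tool_pos'],o['tool_rot'],o['force'])"
```

```text
[ 35.6  19.2 -27.2 104.3   9.1  47.8 -85.1] [ 0.62110225 -0.14719751  0.07337016] [ 1.79936810e+02 -1.11141783e+01 -1.56861135e-01] [ 1.35604239e-04 -7.04617451e-02  4.17491313e-01]
```

View pics/s7c.png

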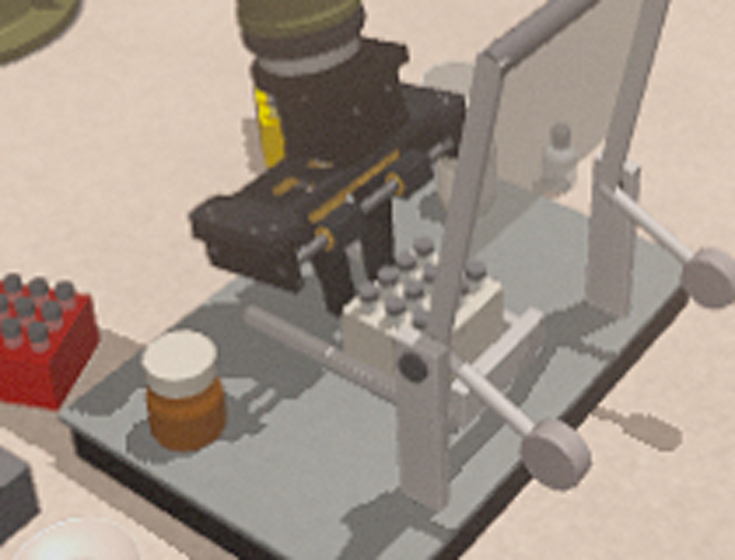

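The rack is sliding straight along the channel under about 3 N, with some 20 mm still to go.

Emit:
servo_tool --moves "0.004 0 0.001 0 0 0 0.3;0.004 0 0.001 0 0 0 0.3;0.004 0 0.001 0 0 0 0.3;0.004 0 0.001 0 0 0 0.3"

```text
time_s: 10.33
tool_pos: [0.6378, -0.1477, 0.0729]
tool_rot: [179.9, -11.0, -0.2]
force: [-13.0, -0.2, 9.6]
grip_width: 0.0301
```

Emit:
servo_tool --moves "0.003 0 0.001 0 0 0 0.3;0.003 0 0.001 0 0 0 0.3"

```text
time_s: 10.5
tool_pos: [0.638, -0.1479, 0.0712]
tool_rot: [179.9, -10.0, -0.2]
force: [-14.6, 1.1, 11.6]
grip_width: 0.0305
```

Emit:
servo_tool --moves "0.003 0 0.001 0 0 0 0.3;0.003 0 0.001 0 0 0 0.3"

```text
time_s: 10.67
tool_pos: [0.638, -0.1481, 0.0695]
tool_rot: [179.9, -9.1, -0.2]
force: [-13.4, 0.9, 11.0]
grip_width: 0.0306
```

The rack has stopped on the stop: it no longer advances and the force jumped to 13 N at the expected x. I'll back straight away and then lift.

Emit:
servo_tool --moves "-0.004 0 0 0 0 0 0.3;-0.008 0 -0.001 0 0 0 0.3;-0.012 0 -0.002 0 0 0 0.3;-0.012 0 -0.002 0 0 0 0.3;-0.012 0 -0.002 0 0 0 0.3;-0.012 0 -0.002 0 0 0 0.3;-0.012 0 -0.002 0 0 0 0.3;-0.012 0 -0.002 0 0 0 0.3;-0.005 0 -0.02 0 0 0 0.3;-0.005 0 -0.025 0 0 0 0.3;-0.005 0 -0.025 0 0 0 0.3;-0.005 0 -0.025 0 0 0 0.3;-0.005 0 -0.025 0 0 0 0.3;-0.01 0 -0.025 0 0 0 0.3;-0.02 0 -0.02 0 0 0 0.3;-0.02 0 -0.01 0 0 0 0.3;-0.02 0 0 0 0 0 0.3;0 0 0 0 0 0 0.3"

```text
time_s: 12.17
tool_pos: [0.4279, -0.1461, 0.2329]
tool_rot: [179.5, -10.9, 0.0]
force: [0.8, 0.6, 0.1]
grip_width: 0.0306
```

```bash
python3 -c "
from h import *
c=grab('scene','s8');a=cv2.resize(c['img'][150:350,180:410,::-1],(460,400),interpolation=cv2.INTER_CUBIC)
t=grab('top','t8');b=cv2.resize(t['img'][60:270,285:470,::-1],(340,400),interpolation=cv2.INTER_CUBIC)
cv2.imwrite('pics/s8c.png',np.hstack([a,b]))
cv2.imwrite('pics/t8c.png',cv2.resize(t['img'][110:220,340:440,::-1],None,fx=5,fy=5,interpolation=cv2.INTER_CUBIC))
cv2.imwrite('pics/s8d.png',cv2.resize(c['img'][215:315,250:370,::-1],None,fx=6,fy=6,interpolation=cv2.INTER_CUBIC))
o=env.get_obs();print(o['qpos'].round(1),o['tool_pos'],o['tool_rot'],o['force'])"
```

```text
[ 45.8 -13.9 -23.8 116.4 -10.1  66.2 -64.6] [ 0.43065243 -0.14571934  0.23357012] [ 1.79489644e+02 -1.10622884e+01  8.71407780e-02] [-0.11874435 -0.0627695  -0.38939292]
```

View pics/s8c.png

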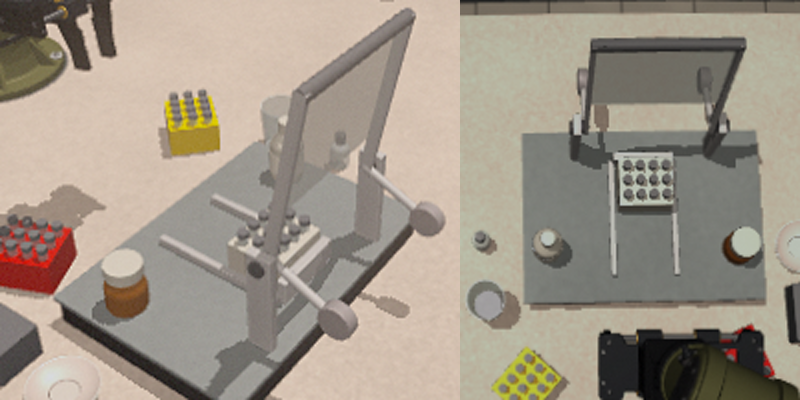

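View pics/t8c.png

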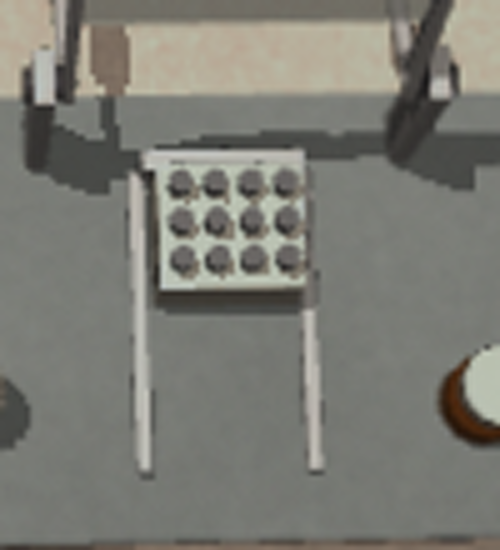

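View pics/s8d.png

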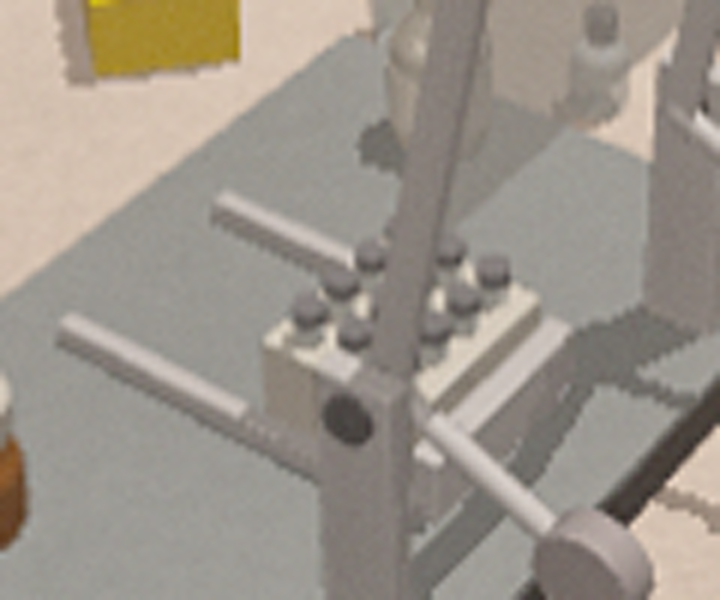

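The pictures show the guard upright and the rack against the stop, square in its channel. The bottle and jar are standing. I'll check the numbers.

```bash
python3 - <<'E'
from h import *
t=dict(np.load('pics/t8.npz'));s=dict(np.load('pics/s8.npz'))
C=lambda u,v:(340+u/5-.4,110+v/5-.4)
for nm,u,v,z in [('front L',161,290,.084),('front R',304,288,.084),('stop back-top L',145,151,.07),('stop R',304,150,.07),('back edge',230,164,.084)]:
    print(nm,px2w(t,*C(u,v),z=z).round(4))
for n,q in(('t',t),('s',s)):
    P=cloud(q);X=P.reshape(-1,3);ok=q['range_z'].ravel()>0
    m=ok&(abs(X[:,2]-.084)<.006)&(abs(X[:,0]-.685)<.06)&(abs(X[:,1]+.144)<.06);Q=X[m]
    print(n,'rack top',len(Q),np.percentile(Q,[2,50,98],axis=0).round(4).tolist())
    A=np.c_[Q[:,:2],np.ones(len(Q))];print(' tilt',np.linalg.lstsq(A,Q[:,2],rcond=None)[0].round(3))
    m=ok&(X[:,2]>.33)&(X[:,0]>.7)&(X[:,0]<.9)&(abs(X[:,1]+.1435)<.12);print(' bar',X[m].mean(0).round(4))
# bystander shift: image difference outside arm
t0=np.load('pics/top0.npz')['img'];d=cv2.absdiff(t0,t['img']).max(-1)
for nm,(u,v) in dict(bottle=(332,189),jar=(439,189),beaker=(299,218),vial=(296,186),dish=(470,190),tip=(475,223),pen=(511,222)).items():
    g=lambda I:I[v-14:v+15,u-14:u+15].astype(np.float32).mean(-1)
    print(nm,cv2.phaseCorrelate(g(t0),g(t['img'])),d[v-12:v+13,u-12:u+13].mean().round(1))
E
```

```text
front L [ 0.6497 -0.1049  0.084 ]
front R [ 0.65   -0.1827  0.084 ]
stop back-top L [ 0.7319 -0.0998  0.07  ]
stop R [ 0.7317 -0.1882  0.07  ]
back edge [ 0.72   -0.1448  0.084 ]
t rack top 481 [[0.6505, -0.1833, 0.0796], [0.6806, -0.1434, 0.0842], [0.7185, -0.1042, 0.0892]]
 tilt [ 0.007 -0.002  0.079]
 bar [ 0.7787 -0.1408  0.3513]
s rack top 295 [[0.651, -0.1842, 0.0785], [0.7076, -0.1484, 0.0842], [0.7193, -0.1068, 0.0893]]
 tilt [-0.014 -0.003  0.093]
 bar [ 0.7829 -0.1577  0.3473]
bottle ((0.014161913119020042, -0.011626096670408259), 1.0060979237821368) 11.7
jar ((0.12892205600966022, -0.03227943634774455), 0.9416359510686663) 15.4
beaker ((0.021484672163754936, 0.03124440544602969), 0.98105060617129) 13.7
vial ((0.003333246712612592, 0.043151537808261864), 1.000315454436673) 15.0
dish ((-0.04308966543778858, 0.023859894986866692), 0.9975266024801466) 15.5
tip ((0.024710280770715798, -0.0063944839013423405), 1.0052353180117077) 9.1
pen ((-0.009255300635201635, 0.007382131127421587), 1.001864151822196) 13.9
```

```bash
python3 -c "
from h import *
print(env.get_obs()['force'],env.get_obs()['time_s']);print(env.sign_off())"
```

```text
[-0.11874435 -0.0627695  -0.38939292] 12.2667
the job is handed in; nothing more can be done
None
```

I raised the guard past its balance point and it stayed fully up by itself. I then pushed the white rack along its channel until it rested on the stop, backed the hand away and handed the job in at 12.3 s.

What the last checks showed:
- **Guard:** the bar measures about x 0.78, z 0.35 m, which matches 1.75 rad, fully up.
- **Rack:** its back face is at x ≈ 0.720 m. That agrees with the stop face at about 0.7215 m to within the 2 mm calibration. The push force rose from about 3 N while sliding to about 13 N at the stop, and the rack stopped advancing. It sits level and square; the two cameras' height fits differ by about 1° of tilt, which is within noise.
- **Things around it:** the bottle, jar, beaker, dish, tip box, pen and vial moved less than 0.15 pixel between the first and last top views. I checked the red and yellow racks only by eye, and they look unmoved.
- **Hand:** clear of everything, with a force reading of about 0.4 N, which is sensor noise.

Two things were off plan. While going under the bar, the hand drifted about 20 mm sideways of centre and read about 7 N, so it may have brushed the bar lightly. During the final press on the stop, friction also put about 11 N downwards on the rack's front face. Neither had a visible effect.

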